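Feel along a cake former's rim

ROBOT

A 7-joint arm with a two-finger parallel gripper is mounted at the origin on a cart in front of the work surface, level with it; the furniture and walls round the work are solid. World frame = base frame: x ahead of the robot, y to its left, z up, the work surface at z = 0. Lengths are in m, angles in rad, forces in N, time in s.
With the tool pointing down it reaches from about 0.425 to 0.825 m from the base axis. Payload 3.6 kg.
Tool frame: the origin (TCP) lies midway between the tips of the shut fingers; the grasp point (between the pads) lies 19 mm behind it; z points along the fingers, y is the line along which they close (so a half turn about z gives the same grasp; the last joint's range is limited). The gripper opens to 85 mm and grips with 20 to 120 N. Pads are 22 mm wide; open, the fingers measure 114 mm over their backs; the gripper's body (76 mm by 85 mm) begins 54 mm behind the grasp point. The pads swing forward as they close: fully open they stand 13 mm farther back than shut.
Start: joints at [-1.155, 0.615, -0.013, 1.423, 0.008, 1.103, -0.04], TCP at [0.278, 0.587, 0.231] pointing down, gripper open.
Joint ranges: [-3.12, 3.12], [-0.3, 2.06], [-1.34, 1.32], [0.26, 2.42], [-1.36, 4.5], [0.01, 1.98], [-2.84, 2.84]. Speed limits (rad/s): [2.79, 2.79, 3.14, 3.14, 3.14, 3.14, 3.14].

INTERFACE

Orientations are given as a rotation vector (axis times angle).
In Python, from rig import * gives the robot as it stands.
- The arm moves only by the tool jog_arm, never from a script. Its argument "deltas" is a list of rows, each an object with "delta_pos": the shift along the tool's x, y, z in mm, a list of three; "turn": the turn, a rotation vector about the tool's x, y, z in rad, a list of three. A call has 1 to 12 rows; each row shifts and turns the commanded pose from where the row before left it, along the tool's axes as they then stand; what a row does not reach is not made up. A row lasts 1/8 s, in which the tool goes at most 62.5 mm and 10.7 degrees, less where a joint would pass 70% of its speed; a pose out of reach is approached as far as the arm can. A call with a gripper value outside its range is refused whole. "gripper" is the opening, from 0 (shut) to 1 (fully open), set as the call begins (left out, the last holds). The fingers move at their own pace and stop on an object; "squeeze" is the grip in N (left out, the last holds). Time passes only in rows, so rows that do not move let the fingers close. It gives the time, the measured TCP pose, the force, the opening and the grip force at its end, in the units of the state.
- read_state(): the state, without advancing time (a new reading comes with each control period).
- snapshot(name): name is "side" or "top" or "wrist"; returns the picture (420x560x3 uint8, red, green, blue); there is no depth.
- camera_params(name): a dict with "fx", "fy", "cx", "cy" (pixels), "D" ([k1, k2, p1, p2, k3] as OpenCV has them; the pictures are not rectified), "rvec" (rotation vector, rad) and "tvec" (3), from world to camera coordinates, as OpenCV has them; the wrist camera has in their place "T_tool_cam" (4x4, takes a point from camera to tool coordinates, whose origin is the TCP and whose axes are the flange's). Camera axes: x right, y down, z forward; pixel columns grow to the right and rows downward; lengths in m; the calibration is good to about 2 mm. A picture is of the moment at which its call begins: read the wrist's pose just before it. camera_params takes no time and is no camera call.
- sign_off(): hands the job in; it is judged then, once.
Trained networks look in the newest picture that a camera, given by its name, has taken for a name from the list of things; names that differ only in an ending like _2 or _b are one class to them, and where a whole thing is asked for, a point or a joint stands for the part that bears it (a point fixed in the world has none). Each returns a list of dicts, best first, with "confidence" (0 to 1); they miss things now and then, are a little off and sometimes report something else, mostly with a low value. They report only what shows in the picture. A call takes as long as a camera call. They do not tell look-alikes from the thing itself.
- recognise(camera, name): "bbox" ([centre column, centre row, width, height] in pixels, round what is visible of it).
- outline_of(camera, name): "region" (420x560 bool, what is visible of it) and "bbox" ([centre column, centre row, width, height] in pixels, round what is visible of it).
The state is a dict: "time_s": time; "joint_positions": joint angles; "dq": joint speeds; "joint_efforts": joint torques, N m; "tool_pos": TCP position; "orientation": TCP orientation; "contact_force": force on the tool from outside, world axes, zero at the start; "ft_torque": the same for the moment, N m; "opening": opening from 0.0 (shut) to 1.0 (fully open); "gripper_force": force on a finger pad.
Only numpy, scipy, OpenCV 4.12 (cv2) and the standard library are available. Lean on these libraries where they do the work, as an engineer would, in place of code of your own. Each camera call takes 0.05 s, during which the arm holds its last target. There are 200 camera calls.

TASK

Check the rolled rim of the three-lobed metal cake former for dents: take the rim feeler out of its wooden stand and, with its tip lower than the rim, slide its shaft along the outside of the rim keeping light touch with it all the way, from the crown of the left front lobe across the front hollow to the crown of the right front lobe (the two lobes with cap nuts). Press no harder than a light touch of a few newtons (6 N would mark the rim), do not touch the former with the gripper, and then put the feeler back upright and fully down in its stand. Leave everything else on the worktop as it is.

Things in the scene. Friction and masses are not known exactly. Their poses are not given: they have to be found in the camera images.
- former: Fixed foot of the cake former, origin on the worktop under its middle. On it lies a flat three-lobed aluminium plate with a round rolled rim, 12 to 24 mm over the worktop. Nominal outer edge here: radius = 72 + 12*cos(3*angle) mm, angle from +x towards +y: crowns at 0 (back lobe), 120 (left front) and 240 degrees (right front); -x faces the robot. Only the front lobes carry a 14 mm cap nut.
- front (a point): Nominal outer edge at the middle of the front hollow (60 mm from the former's middle), at rim centre height, 18 mm; fixed to the foot. The plate sits on its foot with play: the real rim stands up to 9 mm off nominal in the foot's x and up to 9 mm in y (not turned), differently each time; no listed pose shows this.
- crown_left (a point): Nominal outer edge at the crown of the left front lobe, 18 mm high, where the feeling along starts. The plate rests on soft rubber and gives sideways like a spring, about 1 mm per 1.5 N in any direction, up to 20 mm, and springs back. The first touch must have the feeler's tip over 60 mm to the left (+y) of the former's middle.
- crown_right (a point): Nominal outer edge at the crown of the right front lobe, 18 mm high, where the feeling along ends, with the feeler's tip over 60 mm to the right (-y) of the former's middle. On the way a touch counts from 0.4 N, checked every 15 mm, 45 mm left to 45 mm right (within 5.5 mm, 0.1 s each): pass slowly, under 40 mm/s.
- feeler: Rim feeler, upright hand tool, 120 g give or take 20 percent: round steel shaft, 12 mm diameter with ball end; steel collar, 28 mm diameter, 40 to 46 mm above the tip; dark wooden handle 18 x 18 mm square, 46 to 92 mm above the tip, with a 3 mm disc on its end. Origin at the tip, z up along the tool, x and y normal to the handle's flats. It starts hanging in the stand by its collar.
- stand: Fixed wooden block 64 x 64 mm, 50 mm high, with one vertical 16 mm through hole (2 mm chamfer) in the middle of its top; origin at the middle of the underside, z up. With the feeler fully home its collar lies on the block's top and its tip is 10 mm above this origin.
- kitchen_timer: Bystander, not to be disturbed: round kitchen timer 68 mm wide, 60 mm high; origin under its middle.
- tart_dish: Bystander: small foil tart dish 83 mm wide, 33 mm high; origin under its middle.
- dose_cup: Bystander: small cup 50 mm wide, 60 mm high; origin under its middle.
- round_cutter: Bystander: fluted round cutter 62 mm wide, 28 mm high; origin under its middle.
- nozzle_1: Bystander: conical piping nozzle 27 mm wide, 36 mm high; origin under its middle.
- spice_jar_1: Bystander: spice jar 42 mm wide, 106 mm high; origin under its middle.
There are look-alikes about, which are no part of the job. What is shaped like the feeler but purple is not meant. Leave any pink look-alike of the stand alone.

How it is judged:
On the way, in this order (a step that is already met when the one before it is completed fails the run):
1. the feeler's shaft touches the rim at the left front lobe, tip lower than the rim (contact force between feeler and former above 0.4 N and z of feeler in the frame of former below 0.012 m and x of feeler in the frame of former below -0.02 m and y of feeler in the frame of former above 0.06 m), for 0.1 s.
2. the feeler touches the rim 45 mm to the left of the former's middle (contact force between feeler and former above 0.4 N and z of feeler in the frame of former below 0.012 m and x of feeler in the frame of former below -0.02 m and y of feeler in the frame of former between 0.0395 and 0.0505 m), for 0.1 s.
3. the feeler touches the rim 30 mm to the left of the former's middle (contact force between feeler and former above 0.4 N and z of feeler in the frame of former below 0.012 m and x of feeler in the frame of former below -0.02 m and y of feeler in the frame of former between 0.0245 and 0.0355 m), for 0.1 s.
4. the feeler touches the rim 15 mm to the left of the former's middle (contact force between feeler and former above 0.4 N and z of feeler in the frame of former below 0.012 m and x of feeler in the frame of former below -0.02 m and y of feeler in the frame of former between 0.0095 and 0.0205 m), for 0.1 s.
5. the feeler touches the rim at the middle of the front (contact force between feeler and former above 0.4 N and z of feeler in the frame of former below 0.012 m and x of feeler in the frame of former below -0.02 m and y of feeler in the frame of former between -0.0055 and 0.0055 m), for 0.1 s.
6. the feeler touches the rim 15 mm to the right of the former's middle (contact force between feeler and former above 0.4 N and z of feeler in the frame of former below 0.012 m and x of feeler in the frame of former below -0.02 m and y of feeler in the frame of former between -0.0205 and -0.0095 m), for 0.1 s.
7. the feeler touches the rim 30 mm to the right of the former's middle (contact force between feeler and former above 0.4 N and z of feeler in the frame of former below 0.012 m and x of feeler in the frame of former below -0.02 m and y of feeler in the frame of former between -0.0355 and -0.0245 m), for 0.1 s.
8. the feeler touches the rim 45 mm to the right of the former's middle (contact force between feeler and former above 0.4 N and z of feeler in the frame of former below 0.012 m and x of feeler in the frame of former below -0.02 m and y of feeler in the frame of former between -0.0505 and -0.0395 m), for 0.1 s.
9. the feeler touches the rim at the right front lobe (contact force between feeler and former above 0.4 N and z of feeler in the frame of former below 0.012 m and x of feeler in the frame of former below -0.02 m and y of feeler in the frame of former below -0.06 m), for 0.1 s.
At the end, for the whole second after the job is handed in: After the rim has been felt along in order, the feeler stands upright (within 0.08 rad) and at rest in its stand, its tip within 4 mm of the hole's axis and 6 to 13.5 mm above the stand's underside (collar down on the block) (horizontal distance between feeler and stand below 0.004 m and z of feeler in the frame of stand between 0.006 and 0.0135 m and angle between feeler's own z axis and vertical below 0.08 rad and linear speed of feeler below 0.02 m/s); the robot touches nothing.
It fails at once if the feeler presses on the former with more than 6 N (contact force between feeler and former above 6 N).
It fails at once if the robot itself touches the cake former (contact force between any of the fingers, the arm and former above 1 N).
It fails at once if a bystander on the worktop is moved more than 20 mm or tipped over (distance of any of kitchen_timer, tart_dish, dose_cup, round_cutter, nozzle_1, spice_jar_1 from where it was at the start of the episode above 0.02 m or angle between any of kitchen_timer, tart_dish, dose_cup, round_cutter, nozzle_1, spice_jar_1's own z axis and vertical above 0.35 rad).
It also fails if it takes over 72 s, if anything falls off the work surface, if the arm or the gripper's body presses on something with over 40 N, if the wrist force passes 120 N, or if a joint passes its speed limit or range.

## Working session

There is one attempt and no reset: what is moved stays moved. The work goes in short steps, Python scripts to look and compute and a tool call to move; the robot and the scene stay as the last step left them, time stands still between calls to the robot, and variables do not carry over. Pictures are saved under pics/ and viewed, at most 10 in all, crops included, and the job is handed in when it is done.

Besides the shell and the picture viewer there is one more tool, called after "Call:" by a JSON object that holds its "api" and its "payload", one argument or row to a line. jog_arm: Moves the arm, as the interface text tells. Its arguments: {"type":"object","properties":{"deltas":{"type":"array"},"gripper":{"type":"number"},"squeeze":{"type":"number"}},"required":["deltas"]}

```bash
mkdir -p pics; ls; python3 - <<'E'
from rig import *
import cv2,numpy as np
s=read_state();print(s)
for c in("side","top"):
    p=snapshot(c);cv2.imwrite(f"pics/{c}0.png",p[:,:,::-1]);print(c,camera_params(c))
    for n in("former","feeler","stand"):
        print(n,[(np.round(r["bbox"]).tolist(),round(r["confidence"],2)) for r in recognise(c,n)])
print(camera_params("wrist"))
E
```

```text
pics
{'time_s': 0.0, 'joint_positions': array([-1.1544607 ,  0.61590821, -0.01262329,  1.4249236 ,  0.00809024,
        1.10340536, -0.04041412]), 'dq': array([-0.00187271,  0.00057949,  0.00018566, -0.00096598, -0.00023723,
        0.00088075,  0.00122367]), 'joint_efforts': array([ 4.23895981e-04, -4.69215488e+01,  2.59198621e-01, -1.71030450e+01,
        9.91635636e-03,  9.72379523e-03, -8.28238939e-06]), 'tool_pos': array([0.27818018, 0.58660504, 0.23013709]), 'orientation': array([-0.68973204, -3.06438174,  0.00398413]), 'contact_force': array([-0.46130604, -0.0303071 , -0.86514504]), 'ft_torque': array([ 0.02868331, -0.03035567,  0.0029744 ]), 'gripper_force': 0.0, 'opening': 0.999706321348625}
side {'fx': 391.96007630532193, 'fy': 391.96007630532193, 'cx': 278.3170373522076, 'cy': 214.19123512381077, 'D': array([-0.05012764,  0.        ,  0.        ,  0.        ,  0.        ]), 'rvec': array([ 2.05211774, -0.51201967,  0.26424758]), 'tvec': array([-0.489101  ,  0.20871634,  0.72405934])}
former [([283.0, 232.0, 61.0, 34.0], 0.74)]
feeler [([220.0, 177.0, 11.0, 19.0], 0.48)]
st
[... 411 characters left out ...]
er [([277.0, 217.0, 50.0, 44.0], 0.86)]
feeler [([278.0, 218.0, 50.0, 46.0], 0.73)]
stand [([207.0, 208.0, 25.0, 21.0], 0.81), ([199.0, 242.0, 19.0, 25.0], 0.61)]
{'fx': 348.4436369349127, 'fy': 348.4436369349127, 'cx': 282.76148136368823, 'cy': 209.78195435351205, 'D': array([-0.06409799,  0.        ,  0.        ,  0.        ,  0.        ]), 'T_tool_cam': array([[-8.46508986e-04, -9.49858284e-01, -3.12679586e-01,
         8.04560404e-02],
       [ 9.99999577e-01, -6.91911069e-04, -6.05383834e-04,
         1.16334124e-03],
       [ 3.58682383e-04, -3.12679967e-01,  9.49858468e-01,
        -1.42141258e-01],
       [ 0.00000000e+00,  0.00000000e+00,  0.00000000e+00,
         1.00000000e+00]])}
```

```bash
python3 - <<'E'
import cv2
a=cv2.imread("pics/top0.png")[130:310,140:400];b=cv2.imread("pics/side0.png")[130:310,140:460]
import numpy as np
cv2.imwrite("pics/t1.png",cv2.resize(a,None,fx=3,fy=3,interpolation=2))
cv2.imwrite("pics/s1.png",cv2.resize(b,None,fx=2.5,fy=2.5,interpolation=2))
E
cat > h.py <<'E'
from rig import *
import cv2,numpy as np
from scipy.spatial.transform import Rotation as R
def cam(name):
    p=camera_params(name);K=np.array([[p["fx"],0,p["cx"]],[0,p["fy"],p["cy"]],[0,0,1]])
    if name=="wrist":
        s=read_state();T=np.eye(4);T[:3,:3]=R.from_rotvec(s["orientation"]).as_matrix();T[:3,3]=s["tool_pos"]
        W=np.linalg.inv(T@p["T_tool_cam"])
        return K,p["D"],W[:3,:3],W[:3,3]
    return K,p["D"],R.from_rotvec(p["rvec"]).as_matrix(),p["tvec"]
def unproj(c,uv,z):
    K,D,Rm,t=c
    n=cv2.undistortPoints(np.array(uv,float).reshape(-1,1,2),K,D).reshape(-1,2)
    d=np.c_[n,np.ones(len(n))]@Rm;o=-Rm.T@t
    return o+d*((z-o[2])/d[:,2])[:,None]
def proj(c,P):
    K,D,Rm,t=c
    return cv2.projectPoints(np.array(P,float).reshape(-1,3),cv2.Rodrigues(Rm)[0],t,K,D)[0].reshape(-1,2)
E
```

```text
(no output)
```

View pics/t1.png

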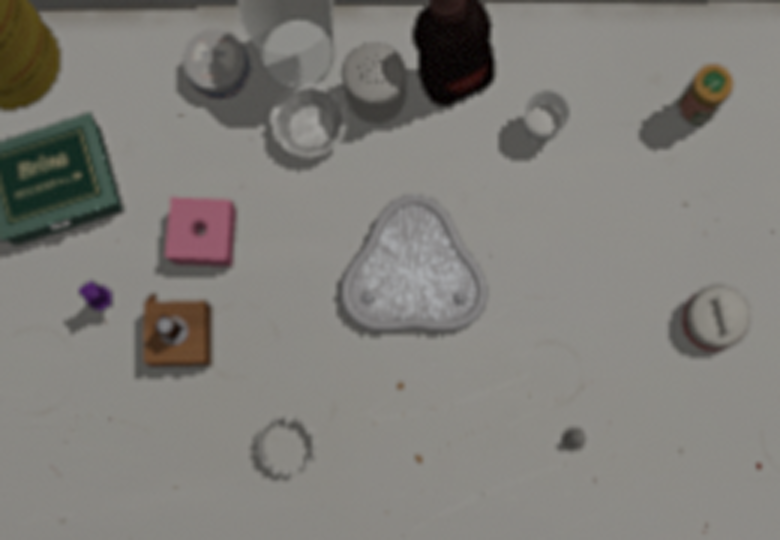

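View pics/s1.png

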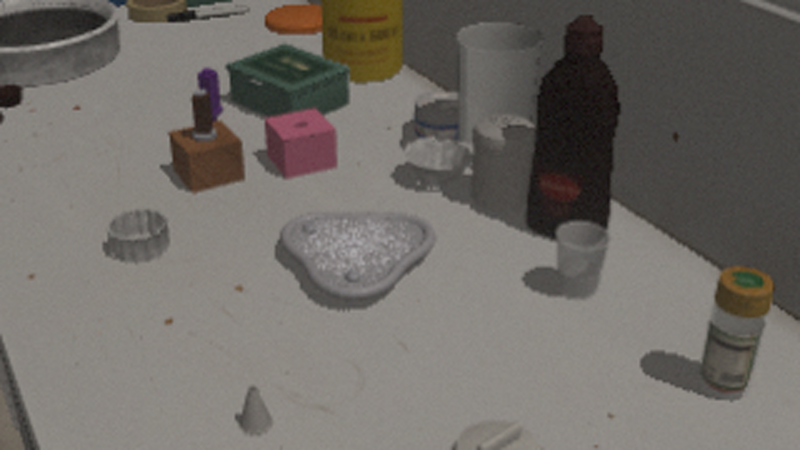

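The top view shows the brown stand with the feeler at about (200,241) and the former at about (278,218), back lobe up. The pink block and the purple tool are look-alikes.

```bash
python3 - <<'E'
from h import *
t=cam("top");f=lambda x,y:(x/3+140,y/3+130)
p=lambda n,uv,z:print(n,(unproj(t,[f(*uv)],z)[0]*1000).round())
p("stand top",(177,334),.05);p("feeler end",(165,327),.105);p("former mid",(414,270),.018)
for n,u,z in(("backcrown",(414,196),.02),("nutL",(367,298),.024),("nutR",(460,298),.024)):p(n,u,z)
for n,u in(("cutter",(283,449)),("nozzle",(570,440)),("timer",(710,325)),("cup",(540,125)),("pink",(200,230)),("purple",(95,297))):p(n,u,0.03)
p("dish",(303,125),.02)
for s in(("orange"),):
    print(R.from_rotvec(read_state()["orientation"]).as_matrix().round(3))
E
```

```text
stand top [511. 277.  50.]
feeler end [512. 279. 105.]
former mid [580.  32.  18.]
backcrown [660.  31.  20.]
nutL [550.  82.  24.]
nutR [549. -16.  24.]
cutter [393. 169.  30.]
nozzle [ 398. -127.   30.]
timer [ 516. -278.   30.]
cup [ 734. -105.   30.]
pink [624. 258.  30.]
purple [554. 368.  30.]
dish [740. 150.  20.]
[[-0.904  0.428 -0.   ]
 [ 0.428  0.904 -0.   ]
 [ 0.    -0.    -1.   ]]
```

Call:
{"api": "jog_arm", "payload": {
  "deltas": [
    {"delta_pos": [-42,-27,0],"turn": [0,0,0]},
    {"delta_pos": [-42,-27,0],"turn": [0,0,0]},
    {"delta_pos": [-42,-27,0],"turn": [0,0,0]},
    {"delta_pos": [-42,-27,0],"turn": [0,0,0]},
    {"delta_pos": [-42,-27,0],"turn": [0,0,0]},
    {"delta_pos": [-42,-27,0],"turn": [0,0,0]},
    {"delta_pos": [-42,-27,0],"turn": [0,0,0]},
    {"delta_pos": [-42,-27,0],"turn": [0,0,0]},
    {"delta_pos": [0,0,0],"turn": [0,0,-0.147]},
    {"delta_pos": [0,0,0],"turn": [0,0,-0.147]},
    {"delta_pos": [0,0,0],"turn": [0,0,-0.147]},
    {"delta_pos": [0,0,0],"turn": [0,0,0]}
  ]
}}

```text
time_s: 1.9
tool_pos: [0.4896, 0.248, 0.2314]
orientation: [-0.006, -3.142, -0.0]
contact_force: [0.4, 0.1, 0.2]
opening: 1.001
gripper_force: 0.0
```

```bash
python3 - <<'E'
from h import *
s=read_state();print(s["tool_pos"],s["contact_force"],s["joint_positions"]);print(R.from_rotvec(s["orientation"]).as_matrix().round(3))
p=snapshot("wrist");cv2.imwrite("pics/w1.png",p[:,:,::-1])
E
```

```text
[0.48963607 0.2480321  0.2313824 ] [0.38021629 0.0821111  0.20415851] [-0.44029084  0.45852144 -0.10176534  1.71849249  0.05431249  0.96718672
  1.00465654]
[[-1.     0.004 -0.   ]
 [ 0.004  1.     0.   ]
 [ 0.     0.    -1.   ]]
```

View pics/w1.png

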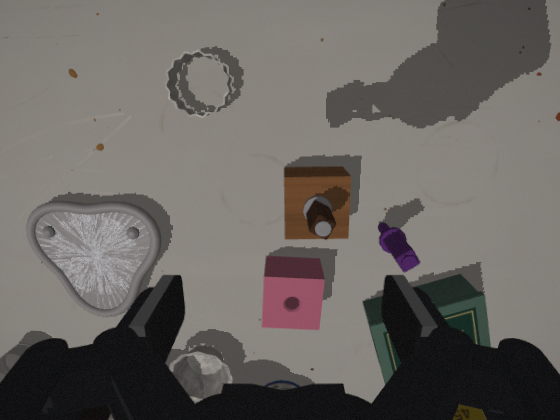

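Wrist view: stand's top face spans (284,177)–(350,239), the feeler's end disc is at (323,229), the former lies at about (97,258), and the purple tool is to the right of the stand.

```bash
cat >fit.py <<'E'
from h import *
from scipy.optimize import least_squares
def fitf(c,name):
    m=outline_of(name,"former")[0]["region"].astype(np.uint8)
    k=max(cv2.findContours(m,0,cv2.CHAIN_APPROX_NONE)[0],key=len).reshape(-1,2)
    w=unproj(c,k,.018)[:,:2]
    def f(q):
        d=w-q[:2];a=np.arctan2(d[:,1],d[:,0])-q[2];rho=np.hypot(*d.T)
        dr=-36*np.sin(3*a);r=72+12*np.cos(3*a)
        return (rho*1000-r-q[3])/np.sqrt(1+(dr/r)**2)
    q=least_squares(f,[*w.mean(0),0,0],loss="soft_l1",x_scale=[.01,.01,.1,1]).x
    return q,np.abs(f(q)).mean(),np.abs(f(q)).max()
E
python3 - <<'E'
from fit import *
c=cam("wrist")
print(fitf(c,"wrist"))
t=unproj(c,[(284,177),(349,177),(350,239),(284,239)],.05);print(t.round(4),t.mean(0))
print("end",unproj(c,[(323,229)],.105))
for n in("stand","feeler"):print([(np.round(r["bbox"]),r["confidence"]) for r in recognise("wrist",n)])
snapshot("top");print(fitf(cam("top"),"top"))
cv2.imwrite("pics/w2.png",cv2.resize(cv2.imread("pics/w1.png")[150:260,260:380],None,fx=5,fy=5,interpolation=2))
E
```

```text
(array([ 0.57852842,  0.03352702, -0.00776173,  0.50536375]), np.float64(0.5756098297217952), np.float64(2.166534516921624))
[[0.4834 0.2503 0.05  ]
 [0.4837 0.3121 0.05  ]
 [0.5475 0.3165 0.05  ]
 [0.5471 0.25   0.05  ]] [0.51541518 0.28221194 0.05      ]
end [[0.51495567 0.28222436 0.105     ]]
[(array([293., 292.,  62.,  76.]), 0.63), (array([319., 201.,  71.,  75.]), 0.57)]
[(array([318., 216.,  31.,  42.]), 0.97), (array([402., 247.,  37.,  50.]), 0.71)]
(array([ 0.57925943,  0.0333332 , -0.02459021, -0.17721063]), np.float64(0.9939876710368573), np.float64(3.172824149150278))
```

View pics/w2.png

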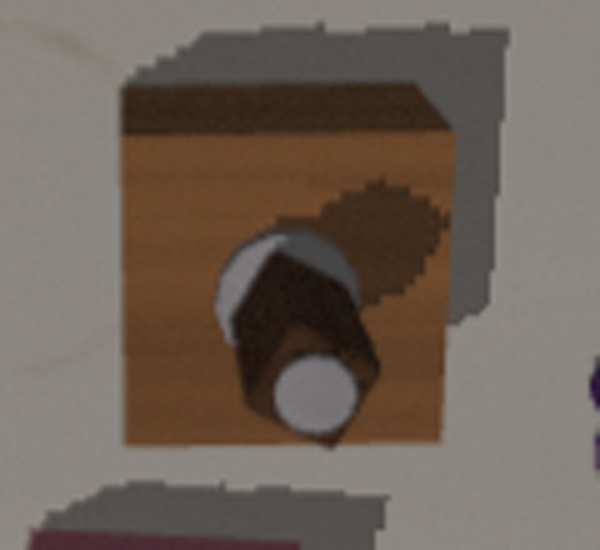

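Call:
{"api": "jog_arm", "payload": {
  "deltas": [
    {"delta_pos": [-25,34,0],"turn": [0,0,0]},
    {"delta_pos": [0,0,30],"turn": [0,0,0.18]},
    {"delta_pos": [0,0,30],"turn": [0,0,0.18]},
    {"delta_pos": [0,0,30],"turn": [0,0,0.18]},
    {"delta_pos": [0,0,0],"turn": [0,0,0]},
    {"delta_pos": [0,0,0],"turn": [0,0,0]}
  ],
  "gripper": 0.6
}}

```text
time_s: 2.95
tool_pos: [0.5153, 0.2827, 0.1424]
orientation: [0.837, 3.027, 0.002]
contact_force: [0.3, -0.2, -0.1]
opening: 0.598
gripper_force: 0.0
```

```bash
python3 - <<'E'
from h import *
s=read_state();M=R.from_rotvec(s["orientation"]).as_matrix();print(s["tool_pos"],s["joint_positions"][6]);print(M.round(3))
p=snapshot("wrist");c=cam("wrist");q=p.copy()
for u in proj(c,[[.515,.282,.105],[.515,.282,.056]]):cv2.circle(q,tuple(int(v) for v in u),2,(255,0,0),-1)
cv2.imwrite("pics/w3.png",q[:,:,::-1])
E
```

```text
[0.51529619 0.28265358 0.14236401] 0.5249786106541293
[[-0.858  0.514  0.002]
 [ 0.514  0.858  0.001]
 [-0.001  0.002 -1.   ]]
```

View pics/w3.png

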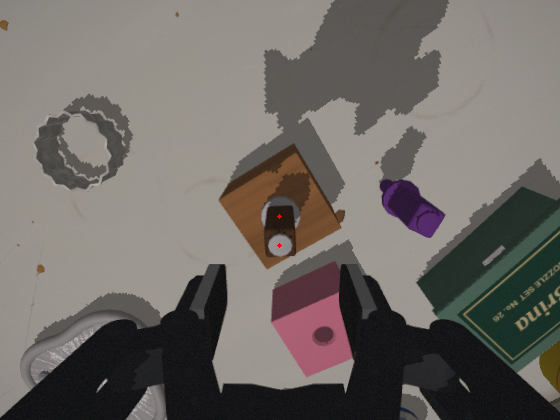

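Marked centre falls on the disc and collar (280,216–245), and the handle's flats are square to the fingers. Going down and gripping.

Call:
{"api": "jog_arm", "payload": {
  "deltas": [
    {"delta_pos": [0,0,25],"turn": [0,0,0]},
    {"delta_pos": [0,0,25],"turn": [0,0,0]},
    {"delta_pos": [0,0,25],"turn": [0,0,0]},
    {"delta_pos": [0,0,0],"turn": [0,0,0]}
  ]
}}

```text
time_s: 3.5
tool_pos: [0.5142, 0.2818, 0.066]
orientation: [-0.839, -3.026, 0.002]
contact_force: [0.6, -0.3, 0.2]
opening: 0.604
gripper_force: 0.0
```

Call:
{"api": "jog_arm", "payload": {
  "deltas": [
    {"delta_pos": [0,0,0],"turn": [0,0,0]},
    {"delta_pos": [0,0,0],"turn": [0,0,0]},
    {"delta_pos": [0,0,0],"turn": [0,0,0]},
    {"delta_pos": [0,0,0],"turn": [0,0,0]},
    {"delta_pos": [0,0,0],"turn": [0,0,0]},
    {"delta_pos": [0,0,0],"turn": [0,0,0]}
  ],
  "gripper": 0.0,
  "squeeze": 80
}}

```text
time_s: 4.25
tool_pos: [0.5158, 0.2827, 0.0681]
orientation: [0.84, 3.025, 0.004]
contact_force: [-0.0, -0.5, 7.0]
opening: 0.197
gripper_force: 78.6
```

Call:
{"api": "jog_arm", "payload": {
  "deltas": [
    {"delta_pos": [0,0,-15],"turn": [0,0,0]},
    {"delta_pos": [0,0,-15],"turn": [0,0,0]},
    {"delta_pos": [0,0,-15],"turn": [0,0,0]},
    {"delta_pos": [0,0,-15],"turn": [0,0,0]},
    {"delta_pos": [0,0,0],"turn": [0,0,0.1715]},
    {"delta_pos": [0,0,0],"turn": [0,0,0.1715]},
    {"delta_pos": [0,0,0],"turn": [0,0,0.1715]},
    {"delta_pos": [0,0,0],"turn": [0,0,0.1715]},
    {"delta_pos": [0,0,0],"turn": [0,0,0.1715]},
    {"delta_pos": [0,0,0],"turn": [0,0,0.1715]},
    {"delta_pos": [0,0,0],"turn": [0,0,0]},
    {"delta_pos": [0,0,0],"turn": [0,0,0]}
  ],
  "squeeze": 100
}}

```text
time_s: 5.75
tool_pos: [0.5145, 0.2823, 0.1266]
orientation: [-2.218, -2.224, -0.0]
contact_force: [-0.1, 0.0, -2.0]
opening: 0.195
gripper_force: 97.5
```

```bash
python3 - <<'E'
from h import *
s=read_state();M=R.from_rotvec(s["orientation"]).as_matrix();print(s["tool_pos"],s["joint_positions"],s["contact_force"]);print(M.round(3))
E
```

```text
[0.51452767 0.28228686 0.12657152] [-0.74807977  0.6564534   0.33856223  1.73983797 -0.28848844  0.7943512
 -0.26833509] [-0.06404969  0.00452963 -1.98526623]
[[-0.003  1.    -0.   ]
 [ 1.     0.003  0.   ]
 [ 0.    -0.    -1.   ]]
```

Call:
{"api": "jog_arm", "payload": {
  "deltas": [
    {"delta_pos": [-32,2.6,0],"turn": [0,0,0]},
    {"delta_pos": [-32,2.6,0],"turn": [0,0,0]},
    {"delta_pos": [-32,2.6,0],"turn": [0,0,0]},
    {"delta_pos": [-32,2.6,0],"turn": [0,0,0]},
    {"delta_pos": [-32,2.6,0],"turn": [0,0,0]},
    {"delta_pos": [0,0,21],"turn": [0,0,0]},
    {"delta_pos": [0,0,21],"turn": [0,0,0]},
    {"delta_pos": [0,0,21],"turn": [0,0,0]},
    {"delta_pos": [0,0,0],"turn": [0,0,0]},
    {"delta_pos": [0,0,0],"turn": [0,0,0]}
  ]
}}

```text
time_s: 7.0
tool_pos: [0.5283, 0.1221, 0.0641]
orientation: [2.22, 2.222, 0.002]
contact_force: [-0.3, -0.1, -1.0]
opening: 0.192
gripper_force: 97.6
```

```bash
python3 - <<'E'
from fit import *
s=read_state();print(s["tool_pos"],s["contact_force"])
for i in range(2):
    p=snapshot("wrist");c=cam("wrist");F=fitf(c,"wrist");print(F)
q=F[0];T=s["tool_pos"]
a=np.linspace(0,6.28,60);r=.072+.012*np.cos(3*a)
P=np.c_[q[0]+r*np.cos(a+q[2]),q[1]+r*np.sin(a+q[2]),0*a+.018]
g=p.copy()
for u in proj(c,P):cv2.circle(g,tuple(int(v) for v in u),1,(255,0,0),-1)
for u in proj(c,[[T[0],T[1],.006],[T[0],T[1],.046]]):cv2.circle(g,tuple(int(v) for v in u),2,(0,255,0),-1)
cv2.imwrite("pics/w4.png",g[:,:,::-1])
E
```

```text
[0.52827235 0.12211146 0.06407344] [-0.33568374 -0.10547028 -0.95975376]
(array([  0.78782249,   0.29848144,   1.3228755 , 225.28668659]), np.float64(8.995527353752234), np.float64(18.527982448916607))
(array([ 0.67833945,  0.17188309,  1.0656796 , 65.9739407 ]), np.float64(9.301018723326333), np.float64(20.21508791652321))
```

View pics/w4.png

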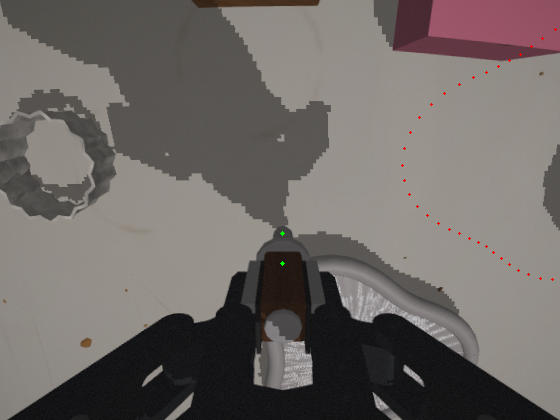

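The tip (282,233) is clear of the rim's left lobe and the feeler hangs upright; the fingers hide the front rim, so I approach by force.

Call:
{"api": "jog_arm", "payload": {
  "deltas": [
    {"delta_pos": [-2.6,1.5,0],"turn": [0,0,0]},
    {"delta_pos": [-2.6,1.5,0],"turn": [0,0,0]},
    {"delta_pos": [-2.6,1.5,0],"turn": [0,0,0]},
    {"delta_pos": [0,0,0],"turn": [0,0,0]}
  ]
}}

```text
time_s: 7.7
tool_pos: [0.5323, 0.1138, 0.0633]
orientation: [2.222, 2.22, -0.0]
contact_force: [-0.3, 0.2, -0.8]
opening: 0.196
gripper_force: 97.6
```

Call:
{"api": "jog_arm", "payload": {
  "deltas": [
    {"delta_pos": [-0.9,0.5,0],"turn": [0,0,0]},
    {"delta_pos": [0,0,0],"turn": [0,0,0]}
  ]
}}

```text
time_s: 7.95
tool_pos: [0.5326, 0.1134, 0.0633]
orientation: [-2.221, -2.221, 0.0]
contact_force: [0.3, -0.1, -1.9]
opening: 0.196
gripper_force: 97.6
```

Call:
{"api": "jog_arm", "payload": {
  "deltas": [
    {"delta_pos": [-0.9,0.5,0],"turn": [0,0,0]},
    {"delta_pos": [0,0,0],"turn": [0,0,0]}
  ]
}}

```text
time_s: 8.2
tool_pos: [0.5331, 0.1124, 0.0633]
orientation: [2.221, 2.221, -0.0]
contact_force: [-0.5, 0.2, -1.1]
opening: 0.19
gripper_force: 97.6
```

```bash
python3 - <<'E'
from h import *
q=np.array([.5787,.0334])*1000
f=lambda a:(72+12*np.cos(3*a))*np.array([np.cos(a),np.sin(a)])
a=np.radians(np.linspace(112,248,2000));P=f(a).T
d=np.gradient(P,axis=0);n=np.c_[d[:,1],-d[:,0]];n/=np.linalg.norm(n,axis=1)[:,None]
C=P+6*n   # contact curve, zero press
np.save("C.npy",C)
for y in range(84,-85,-4):
    i=np.argmin(abs(C[:,1]-y)+ (C[:,0]>-40)*0);print(y,C[i].round(1),n[i].round(2),end=" | ")
E
```

```text
84 [-32.3  82.8] [-0.21  0.98] | 80 [-40.9  80. ] [-0.4   0.91] | 76 [-48.1  76. ] [-0.57  0.82] | 72 [-53.  72.] [-0.69  0.73] | 68 [-56.7  68. ] [-0.77  0.64] | 64 [-59.7  64. ] [-0.83  0.55] | 60 [-62.1  60. ] [-0.88  0.47] | 56 [-64.  56.] [-0.92  0.39] | 52 [-65.5  52. ] [-0.95  0.31] | 48 [-66.6  48. ] [-0.97  0.24] | 44 [-67.4  44. ] [-0.98  0.17] | 40 [-68.  40.] [-0.99  0.11] | 36 [-68.4  36. ] [-1.    0.06] | 32 [-68.5  32. ] [-1.  0.] | 28 [-68.4  28. ] [-1.   -0.04] | 24 [-68.2  24. ] [-1.   -0.08] | 20 [-67.8  20. ] [-0.99 -0.1 ] | 16 [-67.3  16. ] [-0.99 -0.12] | 12 [-66.9  12. ] [-0.99 -0.12] | 8 [-66.4   8. ] [-1.  -0.1] | 4 [-66.1   4. ] [-1.   -0.06] | 0 [-66.   0.] [-1. -0.] | -4 [-66.1  -4. ] [-1.    0.06] | -8 [-66.4  -8. ] [-1.   0.1] | -12 [-66.9 -12. ] [-0.99  0.12] | -16 [-67.3 -16. ] [-0.99  0.12] | -20 [-67.8 -20. ] [-0.99  0.1 ] | -24 [-68.2 -24. ] [-1.    0.08] | -28 [-68.4 -28. ] [-1.    0.04] | -32 [-68.5 -32. ] [-1. -0.] | -36 [-68.4 -36. ] [-1.   -0.06] | -40 [-68. -40.] [-0.99 -0.11] | -44 [-67.4 -44. ] [-0.98 -0.17] | -48 [-66.6 -48. ] [-0.97 -0.24] | -52 [-65.5 -52. ] [-0.95 -0.31] | -56 [-64. -56.] [-0.92 -0.39] | -60 [-62.1 -60. ] [-0.88 -0.47] | -64 [-59.7 -64. ] [-0.83 -0.55] | -68 [-56.7 -68. ] [-0.77 -0.64] | -72 [-53. -72.] [-0.69 -0.73] | -76 [-48.1 -76. ] [-0.57 -0.82] | -80 [-40.9 -80. ] [-0.4  -0.91] | -84 [-32.3 -82.8] [-0.21 -0.98] |
```

Call:
{"api": "jog_arm", "payload": {
  "deltas": [
    {"delta_pos": [-0.9,0.5,0],"turn": [0,0,0]},
    {"delta_pos": [0,0,0],"turn": [0,0,0]}
  ]
}}

```text
time_s: 8.45
tool_pos: [0.5337, 0.1115, 0.0633]
orientation: [2.221, 2.221, -0.0]
contact_force: [0.6, -0.4, -1.0]
opening: 0.193
gripper_force: 97.6
```

Call:
{"api": "jog_arm", "payload": {
  "deltas": [
    {"delta_pos": [-0.9,0.5,0],"turn": [0,0,0]},
    {"delta_pos": [0,0,0],"turn": [0,0,0]}
  ]
}}

```text
time_s: 8.7
tool_pos: [0.534, 0.1109, 0.0633]
orientation: [-2.221, -2.221, 0.0]
contact_force: [-0.0, 0.2, -0.4]
opening: 0.193
gripper_force: 97.6
```

Call:
{"api": "jog_arm", "payload": {
  "deltas": [
    {"delta_pos": [-0.9,0.5,0],"turn": [0,0,0]},
    {"delta_pos": [0,0,0],"turn": [0,0,0]}
  ]
}}

```text
time_s: 8.95
tool_pos: [0.5343, 0.1103, 0.0632]
orientation: [-2.22, -2.221, 0.0]
contact_force: [-1.2, 0.3, -1.2]
opening: 0.195
gripper_force: 97.6
```

```bash
cat > fa.py <<'E'
from rig import *
import numpy as np
F=[];P=[]
for i in range(8):
    snapshot("wrist");s=read_state();F.append(s["contact_force"]);P.append(s["tool_pos"])
print("F",np.mean(F,0).round(2),"sd",np.std(F,0).round(2),"P",(np.mean(P,0)*1000).round(1),s["time_s"])
E
python3 fa.py
```

```text
F [-1.03  1.24 -0.81] sd [0.27 0.28 0.55] P [534.4 110.1  63.3] 9.35
```

Call:
{"api": "jog_arm", "payload": {
  "deltas": [
    {"delta_pos": [-0.9,0.5,0],"turn": [0,0,0]},
    {"delta_pos": [0,0,0],"turn": [0,0,0]}
  ]
}}

```text
time_s: 9.6
tool_pos: [0.5348, 0.1093, 0.0633]
orientation: [-2.221, -2.221, 0.0]
contact_force: [-1.6, 2.3, -0.5]
opening: 0.197
gripper_force: 97.7
```

```bash
python3 fa.py
```

```text
F [-1.63  2.47 -0.75] sd [0.54 0.64 0.63] P [534.9 109.2  63.3] 10.0
```

```bash
cat > nx.py <<'E'
import numpy as np,sys
# qx qy pen curx cury nrows step
qx,qy,p,cx,cy,N,st=map(float,sys.argv[1:])
C=np.load("C.npy");d=np.gradient(C,axis=0);n=np.c_[d[:,1],-d[:,0]];n/=np.linalg.norm(n,axis=1)[:,None]
W=C-p*n+[qx,qy];L=np.r_[0,np.cumsum(np.linalg.norm(np.diff(W,axis=0),axis=1))]
i=np.argmin(np.linalg.norm(W-[cx,cy],axis=1));print("off path",(W[i]-[cx,cy]).round(1))
prev=np.array([cx,cy]);out=[]
for k in range(1,int(N)+1):
    w=np.array([np.interp(L[i]+k*st,L,W[:,j]) for j in(0,1)]);r=(w-prev).round(1);prev=prev+r;out.append((float(r[1]),float(r[0])))
print(out,"end",prev.round(1),"plate",(prev-[qx,qy]).round(1))
E
python3 nx.py 579.6 33.6 1.5 534.9 109.2 8 3
```

```text
off path [-0.4  0.6]
[(-1.1, -2.9), (-1.8, -2.3), (-2.0, -2.3), (-2.2, -2.1), (-2.2, -1.9), (-2.5, -1.8), (-2.5, -1.6), (-2.6, -1.5)] end [518.5  92.3] plate [-61.1  58.7]
```

Call:
{"api": "jog_arm", "payload": {
  "deltas": [
    {"delta_pos": [-1.1,-2.9,0],"turn": [0,0,0]},
    {"delta_pos": [-1.8,-2.3,0],"turn": [0,0,0]},
    {"delta_pos": [-2.0,-2.3,0],"turn": [0,0,0]},
    {"delta_pos": [-2.2,-2.1,0],"turn": [0,0,0]}
  ]
}}

```text
time_s: 10.5
tool_pos: [0.5253, 0.1018, 0.0633]
orientation: [-2.221, -2.221, -0.0]
contact_force: [-0.4, 3.3, -0.9]
opening: 0.194
gripper_force: 97.6
```

```bash
python3 fa.py
```

```text
F [-1.8   1.75 -0.84] sd [0.44 0.52 0.46] P [524.9 101.3  63.2] 10.9
```

```bash
python3 nx.py 579.6 33.6 1.5 524.9 101.3 8 3
```

```text
off path [-0.2  0.2]
[(-2.1, -2.0), (-2.5, -1.8), (-2.5, -1.5), (-2.7, -1.4), (-2.7, -1.3), (-2.8, -1.0), (-2.9, -0.9), (-2.9, -0.8)] end [514.2  80.2] plate [-65.4  46.6]
```

Call:
{"api": "jog_arm", "payload": {
  "deltas": [
    {"delta_pos": [-2.1,-2.0,0],"turn": [0,0,0]},
    {"delta_pos": [-2.5,-1.8,0],"turn": [0,0,0]},
    {"delta_pos": [-2.5,-1.5,0],"turn": [0,0,0]},
    {"delta_pos": [-2.7,-1.4,0],"turn": [0,0,0]}
  ]
}}

```text
time_s: 11.4
tool_pos: [0.5185, 0.0921, 0.0633]
orientation: [-2.221, -2.221, 0.0]
contact_force: [-2.2, 2.3, -1.8]
opening: 0.193
gripper_force: 97.6
```

```bash
python3 fa.py
```

```text
F [-2.13  1.4  -0.72] sd [0.23 0.47 0.3 ] P [518.3  91.4  63.2] 11.8
```

```bash
python3 nx.py 579.6 33.6 1.5 518.3 91.4 6 3
```

```text
off path [-0.1  0.1]
[(-2.6, -1.4), (-2.8, -1.0), (-2.9, -1.0), (-2.9, -0.7), (-2.9, -0.6), (-3.0, -0.4)] end [513.2  74.3] plate [-66.4  40.7]
```

Call:
{"api": "jog_arm", "payload": {
  "deltas": [
    {"delta_pos": [-2.6,-1.4,0],"turn": [0,0,0]},
    {"delta_pos": [-2.8,-1.0,0],"turn": [0,0,0]},
    {"delta_pos": [-2.9,-1.0,0],"turn": [0,0,0]},
    {"delta_pos": [-2.9,-0.7,0],"turn": [0,0,0]},
    {"delta_pos": [-2.9,-0.6,0],"turn": [0,0,0]},
    {"delta_pos": [-3.0,-0.4,0],"turn": [0,0,0]}
  ]
}}

```text
time_s: 12.55
tool_pos: [0.5133, 0.0745, 0.0632]
orientation: [-2.221, -2.221, 0.001]
contact_force: [-1.7, 2.6, -0.3]
opening: 0.198
gripper_force: 97.6
```

```bash
python3 fa.py; python3 nx.py 579.6 33.6 1.5 513.2 74.3 8 3
```

```text
F [-2.7   1.4  -1.25] sd [0.37 0.66 0.63] P [513.4  74.4  63.2] 12.95
off path [-0.   0.1]
[(-2.9, -0.3), (-3.0, -0.2), (-3.0, -0.1), (-3.0, 0.1), (-3.0, 0.1), (-3.0, 0.2), (-3.0, 0.3), (-3.0, 0.4)] end [513.7  50.4] plate [-65.9  16.8]
```

Call:
{"api": "jog_arm", "payload": {
  "deltas": [
    {"delta_pos": [-2.9,-0.5,0],"turn": [0,0,0]},
    {"delta_pos": [-3.0,-0.4,0],"turn": [0,0,0]},
    {"delta_pos": [-3.0,-0.1,0],"turn": [0,0,0]},
    {"delta_pos": [-3.0,0.1,0],"turn": [0,0,0]},
    {"delta_pos": [-3.0,0.1,0],"turn": [0,0,0]},
    {"delta_pos": [-3.0,0.2,0],"turn": [0,0,0]}
  ]
}}

```text
time_s: 13.7
tool_pos: [0.513, 0.0565, 0.0633]
orientation: [2.222, 2.221, -0.001]
contact_force: [-3.4, 1.3, -0.9]
opening: 0.199
gripper_force: 97.6
```

```bash
python3 fa.py; python3 nx.py 579.2 33.6 1.5 512.8 56.5 10 3
```

```text
F [-3.13  0.23 -1.3 ] sd [0.49 0.41 0.13] P [513.1  56.4  63.3] 14.1
off path [-0.2  0. ]
[(-3.0, 0.1), (-2.9, 0.4), (-3.0, 0.3), (-3.0, 0.4), (-3.0, 0.3), (-3.0, 0.2), (-3.0, 0.2), (-3.0, -0.0), (-3.0, -0.1), (-3.0, -0.2)] end [514.4  26.6] plate [-64.8  -7. ]
```

Call:
{"api": "jog_arm", "payload": {
  "deltas": [
    {"delta_pos": [-3.0,-0.3,0],"turn": [0,0,0]},
    {"delta_pos": [-3.0,0.1,0],"turn": [0,0,0]},
    {"delta_pos": [-3.0,0.3,0],"turn": [0,0,0]},
    {"delta_pos": [-3.0,0.4,0],"turn": [0,0,0]},
    {"delta_pos": [-3.0,0.3,0],"turn": [0,0,0]},
    {"delta_pos": [-3.0,0.2,0],"turn": [0,0,0]}
  ]
}}

```text
time_s: 14.85
tool_pos: [0.5143, 0.0387, 0.0634]
orientation: [2.221, 2.221, 0.0]
contact_force: [-1.5, 0.6, -0.9]
opening: 0.196
gripper_force: 97.6
```

```bash
python3 fa.py; python3 nx.py 579.1 33.6 1.5 514.1 38.4 14 3
```

```text
F [-2.31  0.22 -1.34] sd [0.68 0.41 0.38] P [514.3  38.6  63.4] 15.25
off path [0.3 0. ]
[(-3.0, 0.5), (-3.0, -0.0), (-3.0, -0.1), (-3.0, -0.2), (-2.9, -0.3), (-3.0, -0.4), (-3.0, -0.3), (-3.0, -0.4), (-3.0, -0.3), (-3.0, -0.2), (-2.9, -0.2), (-3.0, -0.1), (-3.0, 0.1), (-3.0, 0.1)] end [512.3  -3.4] plate [-66.8 -37. ]
```

Force 2.3 N; good. Continue on the same curve.

Call:
{"api": "jog_arm", "payload": {
  "deltas": [
    {"delta_pos": [-3.0,0.2,0],"turn": [0,0,0]},
    {"delta_pos": [-3.0,0,0],"turn": [0,0,0]},
    {"delta_pos": [-3.0,-0.1,0],"turn": [0,0,0]},
    {"delta_pos": [-3.0,-0.2,0],"turn": [0,0,0]},
    {"delta_pos": [-3.0,-0.3,0],"turn": [0,0,0]},
    {"delta_pos": [-3.0,-0.4,0],"turn": [0,0,0]}
  ]
}}

```text
time_s: 16.0
tool_pos: [0.5132, 0.021, 0.0633]
orientation: [-2.221, -2.221, -0.0]
contact_force: [-2.8, 1.2, -1.0]
opening: 0.196
gripper_force: 97.6
```

```bash
python3 fa.py; python3 nx.py 579.1 33.6 1.5 513.5 20.5 14 3
```

```text
F [-2.68  0.45 -1.23] sd [0.38 0.4  0.38] P [513.2  20.7  63.3] 16.4
off path [ 0.1 -0. ]
[(-3.0, -0.2), (-3.0, -0.4), (-3.0, -0.3), (-3.0, -0.2), (-3.0, -0.2), (-3.0, -0.1), (-3.0, 0.1), (-2.9, 0.1), (-3.0, 0.3), (-3.0, 0.4), (-3.0, 0.6), (-2.9, 0.7), (-2.8, 0.8), (-2.9, 1.1)] end [516.2 -21. ] plate [-62.9 -54.6]
```

Call:
{"api": "jog_arm", "payload": {
  "deltas": [
    {"delta_pos": [-3.0,-0.5,0],"turn": [0,0,0]},
    {"delta_pos": [-3.0,-0.4,0],"turn": [0,0,0]},
    {"delta_pos": [-3.0,-0.3,0],"turn": [0,0,0]},
    {"delta_pos": [-3.0,-0.2,0],"turn": [0,0,0]},
    {"delta_pos": [-3.0,-0.2,0],"turn": [0,0,0]},
    {"delta_pos": [-3.0,-0.1,0],"turn": [0,0,0]}
  ]
}}

```text
time_s: 17.15
tool_pos: [0.5114, 0.0027, 0.0633]
orientation: [-2.221, -2.221, 0.001]
contact_force: [-2.4, 1.2, -1.4]
opening: 0.2
gripper_force: 97.6
```

```bash
python3 fa.py; python3 nx.py 578.8 33.6 1.5 511.8 2.5 14 3
```

```text
F [-2.88  0.29 -1.04] sd [0.39 0.48 0.49] P [511.5   2.4  63.3] 17.55
off path [ 0. -0.]
[(-3.0, 0.1), (-3.0, 0.1), (-3.0, 0.3), (-3.0, 0.4), (-2.9, 0.6), (-2.9, 0.7), (-2.9, 0.9), (-2.8, 1.0), (-2.8, 1.2), (-2.6, 1.4), (-2.6, 1.5), (-2.5, 1.7), (-2.3, 1.9), (-2.3, 2.0)] end [525.6 -36.1] plate [-53.2 -69.7]
```

```bash
python3 nx.py 577.8 34.0 1.4 511.5 2.4 12 3
```

```text
off path [-0.8 -0. ]
[(-3.0, -0.7), (-3.0, 0.1), (-3.0, 0.3), (-3.0, 0.5), (-2.9, 0.6), (-2.9, 0.7), (-2.9, 0.9), (-2.8, 1.1), (-2.7, 1.2), (-2.7, 1.4), (-2.5, 1.5), (-2.5, 1.8)] end [520.9 -31.5] plate [-56.9 -65.5]
```

Call:
{"api": "jog_arm", "payload": {
  "deltas": [
    {"delta_pos": [-3.0,-0.4,0],"turn": [0,0,0]},
    {"delta_pos": [-3.0,-0.1,0],"turn": [0,0,0]},
    {"delta_pos": [-3.0,0.2,0],"turn": [0,0,0]},
    {"delta_pos": [-3.0,0.5,0],"turn": [0,0,0]},
    {"delta_pos": [-2.9,0.6,0],"turn": [0,0,0]}
  ]
}}

```text
time_s: 18.18
tool_pos: [0.5126, -0.0123, 0.0634]
orientation: [2.221, 2.221, 0.0]
contact_force: [-2.4, 0.7, -0.2]
opening: 0.197
gripper_force: 97.6
```

```bash
python3 fa.py; python3 nx.py 577.8 34.0 1.4 512.3 -12.5 12 3
```

```text
F [-1.81 -0.27 -1.21] sd [0.37 0.61 0.54] P [512.5 -12.4  63.4] 18.575
off path [-0. -0.]
[(-2.9, 0.7), (-2.9, 0.9), (-2.8, 1.1), (-2.7, 1.2), (-2.7, 1.4), (-2.5, 1.6), (-2.5, 1.7), (-2.3, 1.9), (-2.2, 2.0), (-2.1, 2.2), (-1.9, 2.3), (-1.7, 2.5)] end [531.8 -41.7] plate [-46.  -75.7]
```

Call:
{"api": "jog_arm", "payload": {
  "deltas": [
    {"delta_pos": [-2.9,0.8,0],"turn": [0,0,0]},
    {"delta_pos": [-2.9,1.0,0],"turn": [0,0,0]},
    {"delta_pos": [-2.8,1.1,0],"turn": [0,0,0]},
    {"delta_pos": [-2.7,1.2,0],"turn": [0,0,0]},
    {"delta_pos": [-2.7,1.4,0],"turn": [0,0,0]}
  ]
}}

```text
time_s: 19.2
tool_pos: [0.5178, -0.0261, 0.0633]
orientation: [-2.221, -2.221, 0.001]
contact_force: [-2.1, -0.6, -1.5]
opening: 0.195
gripper_force: 97.6
```

```bash
python3 fa.py; python3 nx.py 577.8 34.0 1.4 517.9 -26.4 10 3
```

```text
F [-2.12 -0.97 -0.95] sd [0.52 0.35 0.61] P [518.  -26.4  63.3] 19.6
off path [-0.2 -0.2]
[(-2.8, 1.3), (-2.4, 1.8), (-2.3, 1.8), (-2.2, 2.1), (-2.1, 2.2), (-1.8, 2.3), (-1.8, 2.5), (-1.5, 2.6), (-1.3, 2.7), (-1.1, 2.7)] end [539.9 -45.7] plate [-37.9 -79.7]
```

Call:
{"api": "jog_arm", "payload": {
  "deltas": [
    {"delta_pos": [-2.7,1.5,0],"turn": [0,0,0]},
    {"delta_pos": [-2.4,1.8,0],"turn": [0,0,0]},
    {"delta_pos": [-2.3,1.8,0],"turn": [0,0,0]},
    {"delta_pos": [-2.2,2.1,0],"turn": [0,0,0]}
  ]
}}

```text
time_s: 20.1
tool_pos: [0.525, -0.0357, 0.0632]
orientation: [-2.221, -2.221, 0.001]
contact_force: [-3.4, -0.9, -1.5]
opening: 0.198
gripper_force: 97.6
```

```bash
python3 fa.py; python3 nx.py 577.8 34.0 1.4 525.2 -36.0 8 3
```

```text
F [-1.8  -1.24 -1.17] sd [0.24 0.54 0.45] P [525.4 -35.9  63.4] 20.5
off path [-0.2 -0.3]
[(-2.3, 2.0), (-1.9, 2.4), (-1.6, 2.4), (-1.6, 2.6), (-1.3, 2.7), (-1.1, 2.8), (-0.9, 2.9), (-0.7, 2.8)] end [545.8 -47.4] plate [-32.  -81.4]
```

Call:
{"api": "jog_arm", "payload": {
  "deltas": [
    {"delta_pos": [-2.0,2.1,0],"turn": [0,0,0]},
    {"delta_pos": [-1.9,2.3,0],"turn": [0,0,0]},
    {"delta_pos": [-1.6,2.4,0],"turn": [0,0,0]},
    {"delta_pos": [-1.5,2.5,0],"turn": [0,0,0]},
    {"delta_pos": [0,0,0],"turn": [0,0,0]}
  ]
}}

```text
time_s: 21.12
tool_pos: [0.5349, -0.043, 0.0633]
orientation: [2.221, 2.22, 0.0]
contact_force: [-1.2, -1.6, -1.7]
opening: 0.193
gripper_force: 97.6
```

```bash
python3 fa.py
```

```text
F [-1.49 -2.07 -1.21] sd [0.64 0.39 0.42] P [534.7 -42.7  63.4] 21.525
```

Call:
{"api": "jog_arm", "payload": {
  "deltas": [
    {"delta_pos": [-4,-2.6,0],"turn": [0,0,0]},
    {"delta_pos": [-4,-2.6,0],"turn": [0,0,0]},
    {"delta_pos": [-4,-2.6,0],"turn": [0,0,0]},
    {"delta_pos": [0,0,-21],"turn": [0,0,0]},
    {"delta_pos": [0,0,-21],"turn": [0,0,0]},
    {"delta_pos": [0,0,-22],"turn": [0,0,0]},
    {"delta_pos": [0,0,0],"turn": [0,0,0]}
  ]
}}

```text
time_s: 22.4
tool_pos: [0.5279, -0.0547, 0.1288]
orientation: [2.219, 2.219, 0.005]
contact_force: [0.1, 0.9, -1.3]
opening: 0.198
gripper_force: 97.8
```

Call:
{"api": "jog_arm", "payload": {
  "deltas": [
    {"delta_pos": [40,-1.5,0],"turn": [0,0,0]},
    {"delta_pos": [40,-1.5,0],"turn": [0,0,0]},
    {"delta_pos": [40,-1.5,0],"turn": [0,0,0]},
    {"delta_pos": [40,-1.5,0],"turn": [0,0,0]},
    {"delta_pos": [40,-1.5,0],"turn": [0,0,0]},
    {"delta_pos": [40,-1.5,0],"turn": [0,0,0]},
    {"delta_pos": [40,-1.5,0],"turn": [0,0,0]},
    {"delta_pos": [40,-1.5,0],"turn": [0,0,0]},
    {"delta_pos": [0,0,0],"turn": [0,0,-0.1715]},
    {"delta_pos": [0,0,0],"turn": [0,0,-0.1715]},
    {"delta_pos": [0,0,0],"turn": [0,0,-0.1715]}
  ]
}}

```text
time_s: 23.78
tool_pos: [0.5138, 0.2654, 0.1258]
orientation: [-1.574, -2.717, 0.003]
contact_force: [0.2, -1.0, -1.7]
opening: 0.195
gripper_force: 97.7
```

Call:
{"api": "jog_arm", "payload": {
  "deltas": [
    {"delta_pos": [0,0,0],"turn": [0,0,-0.1715]},
    {"delta_pos": [0,0,0],"turn": [0,0,-0.1715]},
    {"delta_pos": [0,0,0],"turn": [0,0,-0.1715]},
    {"delta_pos": [0,0,0],"turn": [0,0,0]},
    {"delta_pos": [0,0,0],"turn": [0,0,0]}
  ]
}}

```text
time_s: 24.4
tool_pos: [0.5143, 0.2653, 0.1266]
orientation: [-0.844, -3.025, 0.001]
contact_force: [-0.7, -0.0, -0.8]
opening: 0.2
gripper_force: 97.7
```

```bash
python3 fa.py; python3 - <<'E'
from h import *
s=read_state();print(R.from_rotvec(s["orientation"]).as_matrix().round(3))
E
```

```text
F [ 0.46  0.07 -1.03] sd [0.24 0.5  0.51] P [514.5 265.6 127.1] 24.8
[[-0.857  0.516  0.   ]
 [ 0.516  0.857 -0.   ]
 [-0.    -0.    -1.   ]]
```

Call:
{"api": "jog_arm", "payload": {
  "deltas": [
    {"delta_pos": [8.2,14.4,0],"turn": [0,0,0]},
    {"delta_pos": [0,0,0],"turn": [0,0,0]},
    {"delta_pos": [0,0,0],"turn": [0,0,0]}
  ]
}}

```text
time_s: 25.18
tool_pos: [0.5148, 0.2824, 0.1272]
orientation: [-0.839, -3.027, 0.001]
contact_force: [0.2, 0.4, -1.6]
opening: 0.198
gripper_force: 97.7
```

```bash
python3 fa.py; python3 - <<'E'
from h import *
p=snapshot("wrist");c=cam("wrist");T=read_state()["tool_pos"];z=T[2]-.0575
for u in proj(c,[[T[0],T[1],z+.006],[T[0],T[1],z+.04],[.515,.282,.05]]):print(u.round())
u=proj(c,[[.515,.282,.05]])[0].astype(int)
g=p[max(u[1]-80,0):u[1]+60,u[0]-90:u[0]+90]
cv2.imwrite("pics/w5.png",cv2.resize(g[:,:,::-1],None,fx=4,fy=4,interpolation=2));print(u)
E
```

```text
F [-0.21 -0.18 -1.27] sd [0.45 0.53 0.45] P [515.  281.7 127.3] 25.575
[281. 236.]
[281. 262.]
[281. 221.]
[281 221]
```

View pics/w5.png

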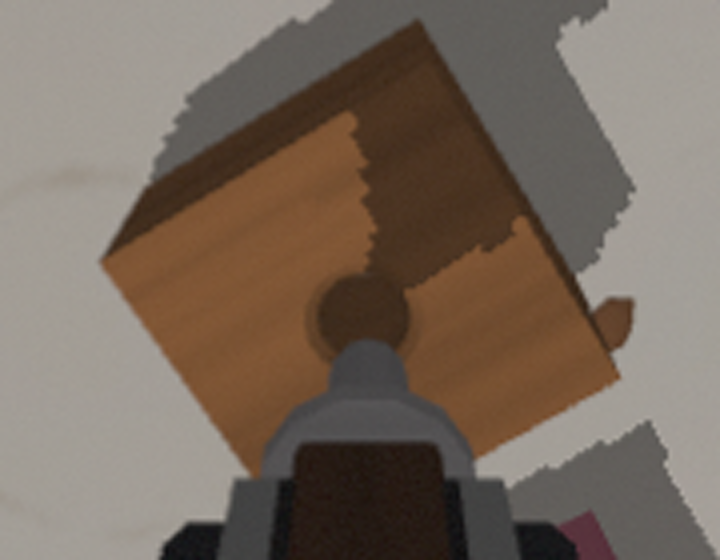

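The tip (370,345 in the crop) sits in line with the hole (365,317), within about a millimetre. Lowering slowly.

Call:
{"api": "jog_arm", "payload": {
  "deltas": [
    {"delta_pos": [0,-0.4,8],"turn": [0,0,0]},
    {"delta_pos": [0,0,8],"turn": [0,0,0]},
    {"delta_pos": [0,0,6],"turn": [0,0,0]},
    {"delta_pos": [0,0,4],"turn": [0,0,0]},
    {"delta_pos": [0,0,4],"turn": [0,0,0]},
    {"delta_pos": [0,0,0],"turn": [0,0,0]}
  ]
}}

```text
time_s: 26.38
tool_pos: [0.5146, 0.2817, 0.097]
orientation: [-0.841, -3.027, 0.001]
contact_force: [0.6, 0.6, -1.0]
opening: 0.195
gripper_force: 97.7
```

```bash
python3 fa.py
```

```text
F [ 0.1  -0.08 -1.25] sd [0.33 0.31 0.4 ] P [514.9 281.8  97.5] 26.775
```

In the hole with no side force.

Call:
{"api": "jog_arm", "payload": {
  "deltas": [
    {"delta_pos": [0,0,8],"turn": [0,0,0]},
    {"delta_pos": [0,0,8],"turn": [0,0,0]},
    {"delta_pos": [0,0,8],"turn": [0,0,0]},
    {"delta_pos": [0,0,4],"turn": [0,0,0]},
    {"delta_pos": [0,0,0],"turn": [0,0,0]}
  ]
}}

```text
time_s: 27.4
tool_pos: [0.5147, 0.2817, 0.069]
orientation: [-0.84, -3.027, 0.001]
contact_force: [-0.2, 0.5, -0.7]
opening: 0.197
gripper_force: 98.2
```

```bash
python3 fa.py
```

```text
F [-0.01  0.28 -0.98] sd [0.53 0.43 0.44] P [514.9 281.8  69.4] 27.8
```

Call:
{"api": "jog_arm", "payload": {
  "deltas": [
    {"delta_pos": [0,0,1],"turn": [0,0,0]},
    {"delta_pos": [0,0,0.5],"turn": [0,0,0]},
    {"delta_pos": [0,0,0],"turn": [0,0,0]}
  ]
}}

```text
time_s: 28.18
tool_pos: [0.5148, 0.2818, 0.0682]
orientation: [0.841, 3.027, 0.0]
contact_force: [-1.3, -0.5, 2.9]
opening: 0.199
gripper_force: 98.5
```

Call:
{"api": "jog_arm", "payload": {
  "deltas": [
    {"delta_pos": [0,0,0],"turn": [0,0,0]},
    {"delta_pos": [0,0,0],"turn": [0,0,0]},
    {"delta_pos": [0,0,0],"turn": [0,0,0]},
    {"delta_pos": [0,0,0],"turn": [0,0,0]},
    {"delta_pos": [0,0,-20],"turn": [0,0,0]},
    {"delta_pos": [0,0,-25],"turn": [0,0,0]},
    {"delta_pos": [0,0,-30],"turn": [0,0,0]},
    {"delta_pos": [0,0,-25],"turn": [0,0,0]},
    {"delta_pos": [0,0,0],"turn": [0,0,0]}
  ],
  "gripper": 0.6
}}

```text
time_s: 29.3
tool_pos: [0.5161, 0.2824, 0.1698]
orientation: [0.84, 3.024, 0.005]
contact_force: [-0.4, 0.5, 0.1]
opening: 0.598
gripper_force: 0.0
```

```bash
python3 - <<'E'
from h import *
p=snapshot("wrist");c=cam("wrist");g=p.copy()
for u in proj(c,[[.515,.282,.105],[.515,.282,.056]]):cv2.circle(g,tuple(int(v) for v in u),1,(255,0,0),-1)
cv2.imwrite("pics/w6.png",g[:,:,::-1]);print(read_state()["tool_pos"])
E
```

```text
[0.51501728 0.2818953  0.16827471]
```

View pics/w6.png

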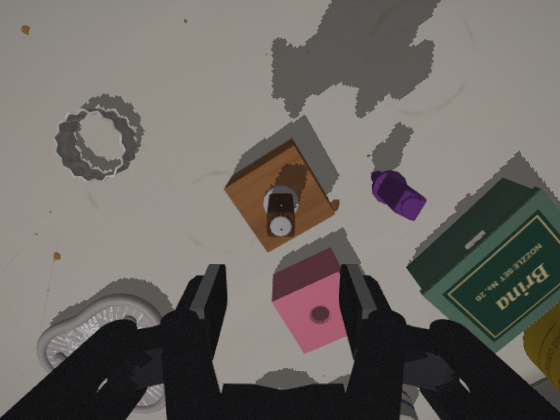

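The feeler is back home in the brown stand: its disc (281,227) and collar (281,205) match the marks, and the gripper is clear.

```bash
python3 -c "
from rig import *
print(sign_off())"
```

```text
the job is handed in; nothing more can be done
None
```

I slid the feeler along the rim from the left to the right front crown, reading about 1.6–3.5 N throughout, put it back in its stand and handed the job in; `sign_off()` gave no verdict.

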